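# Set the sprung leg of an optics stand and close its cam lever

### The arm

A 7-joint arm with a two-finger parallel gripper is mounted at the origin on the work surface. World frame = base frame: x ahead of the robot, y to its left, z up, the work surface at z = 0. Lengths are in m, angles in rad, forces in N, time in s.
With the tool pointing down it reaches from about 0.375 to 0.925 m from the base axis. Payload 3.1 kg.
Tool frame: the origin (TCP) lies on the centre line of the jaws, within the pads' length; the fingertips stand 14 mm ahead of it and the grasp point (between the pads) lies 5 mm behind it; z points along the fingers, y is the line along which they close (so a half turn about z gives the same grasp; the last joint's range is limited). The gripper opens to 85 mm and grips with 20 to 120 N. Pads are 22 mm wide; open, the fingers measure 114 mm over their backs; the gripper's body (76 mm by 85 mm) begins 54 mm behind the grasp point. The pads swing forward as they close: fully open they stand 13 mm farther back than shut.
Start: joints at [-1.429, 0.383, 0.044, 1.598, -0.018, 1.161, -0.05], TCP at [0.154, 0.631, 0.245] pointing down, gripper open.
Joint ranges: [-2.61, 2.61], [-0.41, 2.15], [-1.48, 1.57], [0, 2.5], [-1.57, 4.71], [0.05, 1.97], [-2.85, 2.85]. Speed limits (rad/s): [2.79, 2.79, 3.14, 3.14, 3.14, 3.14, 3.14].

### API

Orientations are given as a unit quaternion [x, y, z, w].
In Python, from bench import sensors, imaging, hand_in, spotter gives the robot as it stands.
- The arm moves only by the tool step_arm, never from a script. Its argument "rows" is a list of rows, each a list of 2 entries, a list of its own where there are three numbers: the shift along the tool's x, y, z in mm, then the turn about the tool's z in rad. In form: [[[x, y, z], roll], ...]. A call has 1 to 8 rows; each row shifts and turns the commanded pose from where the row before left it, along the tool's axes as they then stand; what a row does not reach is not made up. A row lasts 1/10 s, in which the tool goes at most 50 mm and 8.59 degrees, less where a joint would pass 70% of its speed; a pose out of reach is approached as far as the arm can. A call with a gripper value outside its range is refused whole. "hand" is the opening in per cent of the stroke, from 0 (shut) to 100 (fully open), set as the call begins (left out, the last holds). The fingers move at their own pace and stop on an object; "squeeze" is the grip in N (left out, the last holds). Time passes only in rows, so rows that do not move let the fingers close. It gives the time, the measured TCP pose, the force, the opening and the grip force at its end, in the units of the state.
- sensors.observe(): the state, without advancing time (a new reading comes with each control period).
- imaging.snapshot(name): name is "scene" or "side" or "wrist"; returns the picture (400x640x3 uint8, blue, green, red); there is no depth.
- imaging.camera_model(name): a dict with "fx", "fy", "cx", "cy" (pixels), "T" (4x4, takes a point from camera to world coordinates). Camera axes: x right, y up, looking along -z (the intrinsics and any distortion apply to the point x, -y, -z); pixel columns grow to the right and rows downward; lengths in m; the calibration is good to about 2 mm. A picture is of the moment at which its call begins: read the wrist's pose just before it. camera_model takes no time and is no camera call; for the wrist camera it gives the pose at the moment of the call.
- hand_in(): hands the job in; it is judged then, once.
Trained networks look in the newest picture that a camera, given by its name, has taken for a name from the list of things; names that differ only in an ending like _2 or _b are one class to them, and where a whole thing is asked for, a point or a joint stands for the part that bears it (a point fixed in the world has none). Each returns a list of dicts, best first, with "conf" (0 to 1); they miss things now and then, are a little off and sometimes report something else, mostly with a low value. They report only what shows in the picture. A call takes as long as a camera call.
- spotter.masks_of(camera, thing): "region" (400x640 bool, what is visible of it) and "position" ([column, row] in pixels, amid what is visible of it).
- spotter.landmark_of(camera, thing): "position" ([column, row] in pixels: a listed point, or the origin of a listed thing).
The state is a dict: "t": time; "joint_pos": joint angles; "qd": joint speeds; "joint_efforts": joint torques, N m; "position": TCP position; "tool_rot": TCP orientation; "wrist_force": force on the tool from outside, world axes, zero at the start; "moment": the same for the moment, N m; "finger_gap": finger opening in m; "grasp_force": force on a finger pad.
Only numpy, scipy, OpenCV 4.12 (cv2) and the standard library are available. Lean on these libraries where they do the work, as an engineer would, in place of code of your own. Each camera call takes 0.05 s, during which the arm holds its last target. There are 200 camera calls.

### The job

Draw the black sliding leg out of the optics stand, against its spring, until its yellow index finger is level with the red marker on the white scale. While you hold it at the mark, swing the red cam lever fully closed (upright) - do not start closing it before the leg is at the mark - and finish still holding the leg there: the clamp screw comes later, and until then the spring would draw the leg back if you let go. Leave the other parts on the bench where they are.

Things in the scene. Friction and masses are not known exactly. Their poses are not given: they have to be found in the camera images.
- stand: Fixed stand on the bench. Origin on the bench surface; +x is the way the leg draws out, z up. In mm: base plate x -180..165, y -90..60, 10 high; black housing with dial x -170..-50, y -50..50, top z 60 (dial z 75); two guide rods along x at z 30; end plate x 148..160, y -38..38, top z 50; white scale with 5 mm ticks x 10..140, y -87..-65, top z 14.
- leg: Sliding leg: black head on the guide rods, moves 0..110 mm along the stand's x; axes as the stand, origin on the stand's origin when fully in (the start). In its frame, mm: head x -30..30, y -22..22, flat top z 50. On top: fence, web, red lever. Its spring pulls to -x, 3 N fully in, 6 to 9 N at the mark, and draws it back whenever let go, even with the lever closed.
- fence (a point): Point on the inner (-x) face of the leg's aluminium fence, at x 20, y 0, z 69 mm in the leg's frame. The fence is a cross plate x 20..28, y -65..40, z 48..82; pushing its inner face towards +x draws the leg out.
- web (a point): Centre of the black web (fixed cheek) on the leg's head, at x -4, y 4, z 69 mm in the leg's frame; the web is x -28..20, y 0..8, z 50..88, with the lever on its -y side.
- index (a point): Tip of the leg's yellow index finger (3 mm wide, at z 22 mm), at x = 20 mm, y = -64 mm in the leg's frame, in line with the fence's inner face; it reaches to the edge of the scale.
- marker: Fixed red marker on the scale: upright plate 3 mm thick (x), 16 wide, 14 tall, with a foot. Origin under its middle, in the plate's plane; axes as the stand; at y -78, z 14 mm and x 65 to 105 mm of the stand. The leg is at the mark when the index has the marker's x along the stand's x axis. A pointer only, not a stop.
- cam_lever (a joint): Polished red cam lever's angle, rad: 0 closed, upright beside the web (stop); starts 0.5 to 0.75, leaning out to the stand's -y side. Hinge along x at y -6, z 54 mm of the leg. Stays where left; 2 to 4 N towards +y at its edge moves it. Closed, web and lever together are 18 mm thick (y -10..8).
- lever_tip (a point): Outer edge of the red lever, 40 mm from its hinge, at x -5.5 mm in the leg's frame. The lever is a plate 6 mm thick with a round 8 mm edge, spanning x -28..17 mm of the leg.
- lens_ring: Bystander: dark ring, 60 mm across, 14 mm high, lying on the bench. Origin under its centre.
- bracket: Bystander: black angle bracket, 50 x 30 mm, 42 mm high. Origin under its centre.
- cover_plate: Bystander: dark flat plate with four holes, 90 x 110 x 5 mm. Origin under its centre.
- screwdriver: Bystander: screwdriver with blue handle, lying on the bench.
- screw_cup: Bystander: white open cup, 64 mm across, 45 mm high. Origin under its centre.
- cleaner: Bystander: small bottle with blue cap, 44 mm across, 100 mm high. Origin under its centre.
- bearing_block: Bystander: black block with a brass boss, 50 x 40 mm, 38 mm high. Origin under its centre.

How it is judged:
By the outcome, as a careful person would: the job done as asked, in the order asked, and still so for the second after the job is handed in, while the arm keeps its last pose, push and grip.
It also fails if it takes over 38 s, if anything falls off the work surface, if the arm or the gripper's body presses on something with over 40 N, if the wrist force passes 120 N, or if a joint passes its speed limit or range.

## Working session

There is one attempt and no reset: what is moved stays moved. The work goes in short steps, Python scripts to look and compute and a tool call to move; the robot and the scene stay as the last step left them, time stands still between calls to the robot, and variables do not carry over. Pictures are saved under pics/ and viewed, at most 10 in all, crops included, and the job is handed in when it is done.

Besides the shell and the picture viewer there is one more tool, called as name(argument=value, ...), one argument or row to a line, values as JSON. step_arm: Moves the arm, as the interface text tells. Its arguments: {"type":"object","properties":{"rows":{"type":"array","items":{"type":"array"}},"hand":{"type":"number"},"squeeze":{"type":"number"}},"required":["rows"]}

```bash
mkdir -p pics; ls; python3 - <<'E'
from bench import sensors, imaging, spotter
import cv2,numpy as np
print({k:np.round(v,3).tolist() for k,v in sensors.observe().items()})
ims=[]
for c in("scene","side"):
    im=imaging.snapshot(c); cv2.imwrite(f"pics/{c}0.png",im)
    m=imaging.camera_model(c); print(c,{k:(np.round(v,3).tolist() if not isinstance(v,str) else v) for k,v in m.items()})
    for t in("stand","leg","fence","web","index","marker","lever_tip"):
        r=spotter.landmark_of(c,t); print(c,t,[(np.round(x["position"],1).tolist(),round(x["conf"],2)) for x in r[:2]])
E
```

```text
pics
{'t': 0.0, 'joint_pos': [-1.429, 0.384, 0.044, 1.6, -0.018, 1.161, -0.05], 'qd': [-0.001, 0.0, -0.0, 0.001, -0.001, 0.001, 0.001], 'joint_efforts': [-0.001, -43.347, 1.024, -24.951, 0.011, 0.011, 0.0], 'position': [0.154, 0.631, 0.244], 'tool_rot': [0.12, 0.993, -0.001, -0.0], 'wrist_force': [-0.562, 0.199, 0.017], 'moment': [-0.01, -0.034, 0.024], 'grasp_force': 0.0, 'finger_gap': 0.085}
scene {'fx': 404.821, 'fy': 404.821, 'cx': 318.368, 'cy': 201.224, 'T': [[-0.218, -0.82, 0.53, 1.2], [0.976, -0.175, 0.13, 0.141], [-0.014, 0.545, 0.838, 1.102], [0.0, 0.0, 0.0, 1.0]]}
scene stand [([327.8, 219.5], 0.56)]
scene leg [([322.4, 216.3], 0.92)]
scene fence [([329.7, 202.1], 0.94), ([469.3, 250.4], 0.58)]
scene web [([324.8, 203.0], 0.78)]
scene index [([330.6, 227.7], 0.84)]
scene marker [([358.4, 233.5], 0.58)]
scene lever_tip [([324.0, 210.9], 0.55)]
side {'fx': 365.913, 'fy': 365.913, 'cx': 312.73, 'cy': 197.641, 'T': [[0.863, 0.313, -0.397, 0.162], [-0.505, 0.55, -0.665, -0.678], [0.01, 0.775, 0.632, 0.732], [0.0, 0.0, 0.0, 1.0]]}
side stand [([310.8, 222.2], 0.94)]
side leg [([307.3, 219.4], 0.57)]
side fence [([300.4, 198.7], 0.69)]
side web [([308.6, 202.2], 0.77)]
side index [([318.6, 202.8], 0.72)]
side marker [([299.4, 190.6], 0.52)]
side lever_tip [([314.2, 199.4], 0.5)]
```

```bash
cat > geo.py <<'E'
import numpy as np
from bench import imaging
from scipy.optimize import least_squares
def proj(m,P):
    P=np.atleast_2d(P); T=np.array(m["T"]); c=(P-T[:3,3])@T[:3,:3]
    return np.c_[m["cx"]+m["fx"]*c[:,0]/-c[:,2], m["cy"]-m["fy"]*c[:,1]/-c[:,2]]
def tri(obs):  # [(model,px)]
    return least_squares(lambda p:np.concatenate([(proj(m,p)[0]-u) for m,u in obs]),[.6,.1,.05])
def ray(m,u,z):
    T=np.array(m["T"]); d=T[:3,:3]@np.array([(u[0]-m["cx"])/m["fx"],-(u[1]-m["cy"])/m["fy"],-1]); o=T[:3,3]
    return o+d*(z-o[2])/d[2]
def toW(s,P): # s=(x,y,yaw)
    c,n=np.cos(s[2]),np.sin(s[2]); P=np.atleast_2d(P)
    return P@np.array([[c,n,0],[-n,c,0],[0,0,1]])+[s[0],s[1],0]
E
python3 - <<'E'
from geo import *
import cv2
S=imaging.camera_model("scene");D=imaging.camera_model("side")
ob={"stand":([327.8,219.5],[310.8,222.2]),"leg":([322.4,216.3],[307.3,219.4]),"fence":([329.7,202.1],[300.4,198.7]),"web":([324.8,203],[308.6,202.2]),"index":([330.6,227.7],[318.6,202.8]),"marker":([358.4,233.5],[299.4,190.6]),"lever":([324,210.9],[314.2,199.4])}
for k,(a,b) in ob.items():
    r=tri([(S,a),(D,b)]);print(k,r.x.round(4),r.cost.round(1))
a=cv2.imread("pics/scene0.png")[120:320,200:500];b=cv2.imread("pics/side0.png")[100:300,180:480]
cv2.imwrite("pics/a.png",np.vstack([cv2.resize(a,(450*1,300)),cv2.resize(b,(450,300))]))
E
```

```text
stand [ 0.5632  0.0103 -0.0101] 2.2
leg [0.5559 0.0007 0.0069] 3.8
fence [0.5437 0.02   0.0764] 3.0
web [0.5545 0.0022 0.0751] 0.1
index [0.6075 0.0324 0.0283] 0.0
marker [0.597  0.1215 0.0145] 4.1
lever [0.5778 0.0068 0.0712] 0.3
```

View pics/a.png

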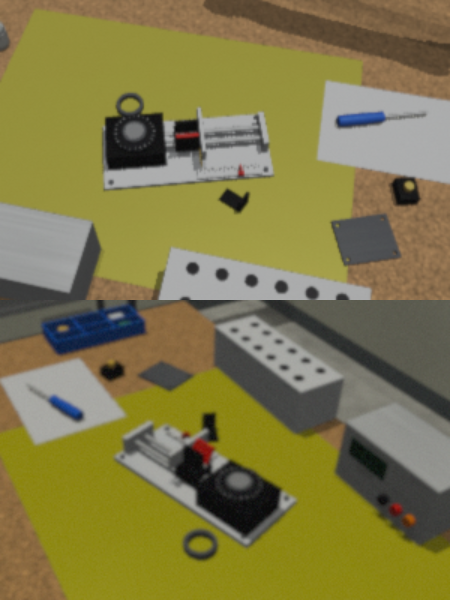

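View pics/scene0.png

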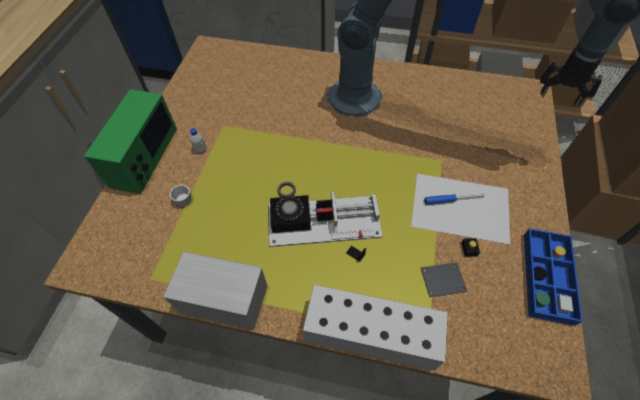

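```bash
cat >> geo.py <<'E'
from scipy.spatial.transform import Rotation as Ro
def plan(st,goal,yaw_y,n):
    """n equal rows from state to goal TCP, with tool y ending along world azimuth yaw_y (tool down)"""
    R=Ro.from_quat(st["tool_rot"]); p=np.array(st["position"]); y=R.as_matrix()[:,1]
    dy=(np.arctan2(y[1],y[0])-yaw_y+np.pi)%(2*np.pi)-np.pi   # tool turn = -(world turn)
    out=[];step=(np.array(goal)-p)/n
    for i in range(n):
        out.append([np.round(1000*R.inv().apply(step),1).tolist(),round(dy/n,4)]); R=R*Ro.from_euler("z",dy/n)
    return out
E
python3 - <<'E'
from geo import *
from bench import sensors
S=imaging.camera_model("scene");D=imaging.camera_model("side")
F={"stand":[0,0,0],"leg":[0,0,0],"fence":[20,0,69],"web":[-4,4,69],"index":[20,-64,22]}
ob={"stand":([327.8,219.5],[310.8,222.2]),"leg":([322.4,216.3],[307.3,219.4]),"fence":([329.7,202.1],[300.4,198.7]),"web":([324.8,203],[308.6,202.2]),"index":([330.6,227.7],[318.6,202.8])}
def res(s):
    r=[]
    for k,o in ob.items():
        P=toW(s[:3],np.array(F[k])/1000)
        for m,u in zip((S,D),o): r.append(proj(m,P)[0]-u)
    P=toW(s[:3],[s[3],-.078,.014]); 
    for m,u in zip((S,D),([358.4,233.5],[299.4,190.6])): r.append(proj(m,P)[0]-u)
    return np.concatenate(r)
f=least_squares(res,[.555,.003,1.6,.085],loss="soft_l1");print(f.x,res(f.x).round(1))
st=sensors.observe();s=f.x
g=toW(s,[.05,-.03,.30])[0];print(g)
for r in plan(st,g,s[2]-np.pi/2,16):print(r)
E
```

```text
[0.5542685  0.00290692 1.85538084 0.10134916] [-3.  -3.5 -2.7 -0.6  2.4 -0.3  0.8  2.2  1.7  1.7  2.7  1.8 -1.4  0.2
 -0.4  2.7  2.4  2.1 -0.5 -0.1  1.6 -0.1  2.8  0.6]
[0.56902392 0.0593186  0.3       ]
[[-33.7, -28.6, -3.4], np.float64(0.0654)]
[[-35.5, -26.3, -3.4], np.float64(0.0654)]
[[-37.1, -23.9, -3.4], np.float64(0.0654)]
[[-38.6, -21.5, -3.4], np.float64(0.0654)]
[[-39.9, -18.9, -3.4], np.float64(0.0654)]
[[-41.1, -16.3, -3.4], np.float64(0.0654)]
[[-42.0, -13.5, -3.4], np.float64(0.0654)]
[[-42.8, -10.8, -3.4], np.float64(0.0654)]
[[-43.4, -7.9, -3.4], np.float64(0.0654)]
[[-43.9, -5.1, -3.4], np.float64(0.0654)]
[[-44.1, -2.2, -3.4], np.float64(0.0654)]
[[-44.2, 0.7, -3.4], np.float64(0.0654)]
[[-44.0, 3.6, -3.4], np.float64(0.0654)]
[[-43.7, 6.4, -3.4], np.float64(0.0654)]
[[-43.2, 9.3, -3.4], np.float64(0.0654)]
[[-42.5, 12.1, -3.4], np.float64(0.0654)]
```

step_arm(
  rows=[
    [[-33.7, -28.6, -3.4], 0.0654],
    [[-35.5, -26.3, -3.4], 0.0654],
    [[-37.1, -23.9, -3.4], 0.0654],
    [[-38.6, -21.5, -3.4], 0.0654],
    [[-39.9, -18.9, -3.4], 0.0654],
    [[-41.1, -16.3, -3.4], 0.0654],
    [[-42, -13.5, -3.4], 0.0654],
    [[-42.8, -10.8, -3.4], 0.0654],
  ],
)

```text
t: 1.6
position: [0.3626, 0.3438, 0.273]
tool_rot: [0.374, 0.928, 0.001, 0.0]
wrist_force: [0.4, -0.2, -0.4]
finger_gap: 0.0856
grasp_force: 0.0
```

step_arm(
  rows=[
    [[-43.4, -7.9, -3.4], 0.0654],
    [[-43.9, -5.1, -3.4], 0.0654],
    [[-44.1, -2.2, -3.4], 0.0654],
    [[-44.2, 0.7, -3.4], 0.0654],
    [[-44, 3.6, -3.4], 0.0654],
    [[-43.7, 6.4, -3.4], 0.0654],
    [[-43.2, 9.3, -3.4], 0.0654],
    [[-42.5, 12.1, -3.4], 0.0654],
  ],
)

```text
t: 2.4
position: [0.57, 0.0579, 0.3002]
tool_rot: [0.601, 0.8, 0.001, 0.0]
wrist_force: [0.8, 0.5, -0.1]
finger_gap: 0.0857
grasp_force: 0.0
```

step_arm(
  rows=[
    [[0, 0, 0], 0],
    [[0, 0, 0], 0],
  ],
)

```text
t: 2.6
position: [0.5696, 0.0576, 0.2999]
tool_rot: [0.601, 0.799, 0.0, 0.0]
wrist_force: [-0.6, 1.3, -0.2]
finger_gap: 0.0854
grasp_force: 0.0
```

```bash
python3 - <<'E'
from geo import *
from bench import sensors,spotter
import cv2,json
st=sensors.observe();print(st["t"],st["position"],st["tool_rot"],st["joint_pos"])
m=imaging.camera_model("wrist");im=imaging.snapshot("wrist");cv2.imwrite("pics/w1.png",im)
print(np.round(m["T"],3).tolist(),m["fx"],[k for k in m])
o={}
for t in("stand","leg","fence","web","index","marker","lever_tip"):
    r=spotter.landmark_of("wrist",t); print(t,[(np.round(x["position"],1).tolist(),round(x["conf"],2)) for x in r[:2]])
s=[0.5543,0.0029,1.855]
for n,P in dict(index=[20,-64,22],fence=[20,0,69],web=[-4,4,69],mark=[101,-78,14]).items():print(n,proj(m,toW(s,np.array(P)/1000))[0].round(1))
E
```

```text
2.6 [0.56956831 0.05760245 0.29986772] [6.01011554e-01 7.99240311e-01 1.96217982e-05 1.93612049e-04] [-0.71821106  0.21342822  0.63068937  1.7504299  -0.13313083  1.22044414
  0.22874547]
[[0.96, -0.266, -0.085, 0.548], [0.279, 0.916, 0.288, 0.132], [0.001, -0.3, 0.954, 0.429], [0.0, 0.0, 0.0, 1.0]] 290.409161868916 ['fx', 'fy', 'cx', 'cy', 'T']
stand [([298.7, 190.5], 0.85), ([298.3, 192.0], 0.63)]
leg [([294.8, 196.0], 0.87)]
fence [([294.7, 195.0], 0.88), ([238.4, 263.4], 0.68)]
web [([291.7, 210.8], 0.73), ([389.4, 143.6], 0.21)]
index [([340.5, 183.1], 0.63), ([295.4, 195.4], 0.47)]
marker [([353.3, 127.1], 0.45)]
lever_tip [([316.0, 219.5], 0.71)]
index [339.7 187.1]
fence [293.  196.4]
web [290.4 213.9]
mark [350.7 129.1]
```

View pics/w1.png

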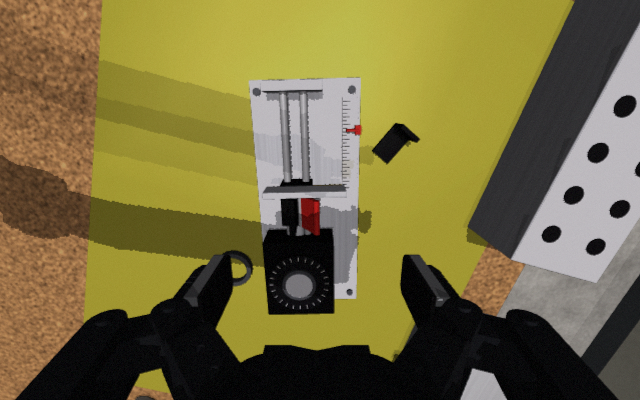

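```bash
python3 - <<'E'
import cv2
im=cv2.imread("pics/w1.png");c=im[70:220,245:445]
cv2.imwrite("pics/w1c.png",cv2.resize(c,(800,600),interpolation=cv2.INTER_CUBIC))
E
```

```text
(no output)
```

View pics/w1c.png

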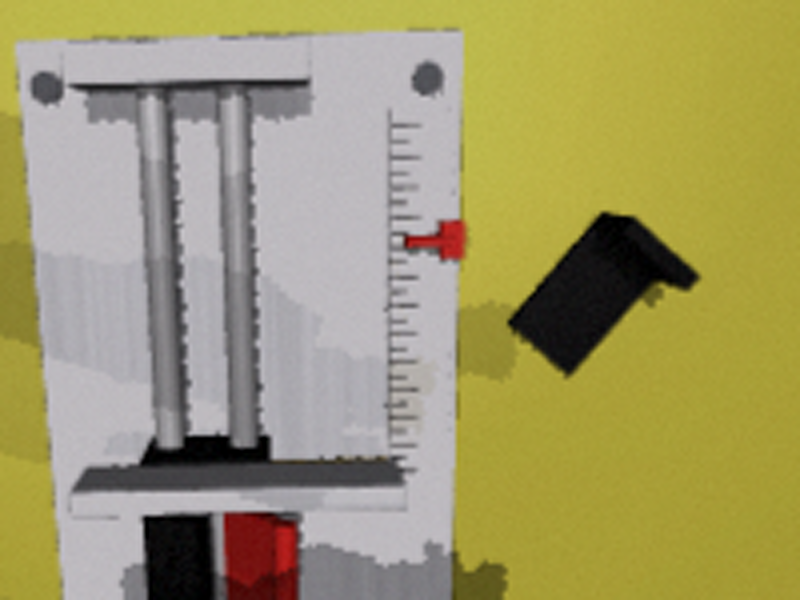

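```bash
cat > fit.py <<'E'
from geo import *
import json
T=np.array([[0.96,-0.266,-0.085,0.548]])
m=imaging.camera_model("wrist")
pts=[([165,60,10],[249.5,80.75]),([165,-90,10],[360.25,77.75]),([-180,-90,10],[356.5,298]),([20,40,82],[263,198.75]),([20,-65,82],[346.25,197])]
P=np.array([p for p,_ in pts])/1000;U=np.array([u for _,u in pts])
f=least_squares(lambda s:(proj(m,toW(s,P))-U).ravel(),[.554,.003,1.85]);s=f.x
print(s.round(4),f.fun.round(1))
g=least_squares(lambda q:(proj(m,toW(s,[q[0],q[1],.021]))[0]-[350.6,130.2]),[.1,-.078]);print("marker",g.x)
for z in (14,28):print(z,proj(m,toW(s,[[g.x[0],-.07,z/1e3],[g.x[0],-.086,z/1e3]])).round(1).tolist())
# tick line check at scale ends and tip of lever candidates
print("scale",proj(m,toW(s,np.array([[10,-65,14],[140,-65,14]])/1e3)).round(1).tolist())
for a in(.5,.6,.7,.75):print(a,proj(m,toW(s,[-.0055,-.006-.04*np.sin(a),.054+.04*np.cos(a)])).round(1))
E
python3 fit.py
```

```text
[0.5568 0.0077 1.8829] [-1.  -0.6  0.7 -0.5 -0.   0.5 -0.3  0.6  0.6  0.4]
marker [ 0.09738781 -0.07572916]
14 [[345.9, 130.0], [357.4, 129.7]]
28 [[346.9, 130.6], [358.8, 130.3]]
scale [[342.1, 190.8], [342.4, 97.5]]
0.5 [[315.4 219.3]]
0.6 [[318.1 218.6]]
0.7 [[320.6 217.9]]
0.75 [[321.8 217.5]]
```

```bash
cat > where.py <<'E'
from geo import *
from bench import sensors
s=np.array([.5568,.0077,1.8829])
st=sensors.observe();p=np.array(st["position"]);c,n=np.cos(s[2]),np.sin(s[2])
d=p[:2]-s[:2];y=Ro.from_quat(st["tool_rot"]).as_matrix()[:,1]
print("t",st["t"],"stand xyz mm",(1e3*np.array([c*d[0]+n*d[1],-n*d[0]+c*d[1],p[2]])).round(1),"roll needed",round(np.arctan2(y[1],y[0])-(s[2]-np.pi/2),4))
f=st["wrist_force"];print("F stand",np.round([c*f[0]+n*f[1],-n*f[0]+c*f[1],f[2]],1),"gap",st["finger_gap"],"grip",st["grasp_force"])
E
python3 where.py
```

```text
t 3.0 stand xyz mm [ 46.5 -27.5 299.6] roll needed -0.0254
F stand [-0.4 -0.2  0.2] gap 0.08521779764217297 grip 0.0
```

step_arm(
  hand=90,
  rows=[
    [[-22, -9, 0], -0.025],
    [[-22.5, -8.5, 20], 0],
    [[0, 0, 45], 0],
    [[0, 0, 45], 0],
    [[0, 0, 40], 0],
    [[0, 0, 20], 0],
    [[0, 0, 0], 0],
    [[0, 0, 0], 0],
  ],
)

```text
t: 3.8
position: [0.5657, 0.0118, 0.1301]
tool_rot: [0.589, 0.808, -0.0, 0.0]
wrist_force: [-0.3, 0.4, 0.9]
finger_gap: 0.0768
grasp_force: 0.0
```

```bash
python3 where.py; python3 - <<'E'
from bench import imaging
import cv2
cv2.imwrite("pics/w2.png",imaging.snapshot("wrist"))
E
```

```text
t 3.8 stand xyz mm [  1.2  -9.8 130.1] roll needed -0.0019
F stand [0.4 0.2 0.9] gap 0.07678474934529138 grip 0.0
```

View pics/w2.png

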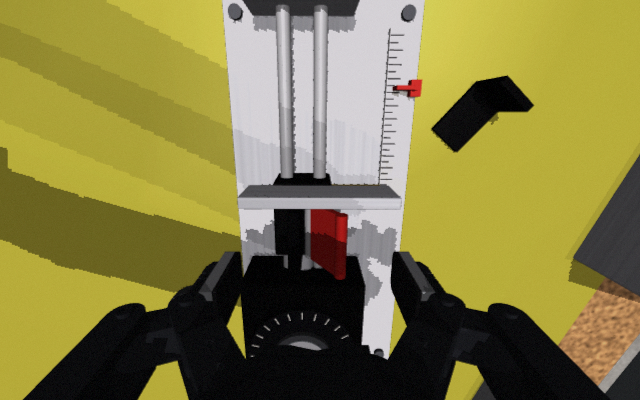

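step_arm(
  rows=[
    [[0, 0, 30], 0],
    [[0, 0, 25], 0],
    [[0, 0, 7], 0],
    [[0, 0, 0], 0],
  ],
)

```text
t: 4.25
position: [0.5658, 0.0117, 0.0682]
tool_rot: [0.59, 0.808, 0.0, 0.0]
wrist_force: [-0.0, -0.1, 0.5]
finger_gap: 0.0769
grasp_force: 0.0
```

```bash
python3 where.py; python3 - <<'E'
from bench import imaging
import cv2
cv2.imwrite("pics/w3.png",imaging.snapshot("wrist"))
E
```

```text
t 4.25 stand xyz mm [ 1.1 -9.8 68.2] roll needed -0.0023
F stand [-0.1  0.   0.5] gap 0.0768998065417821 grip 0.0
```

View pics/w3.png

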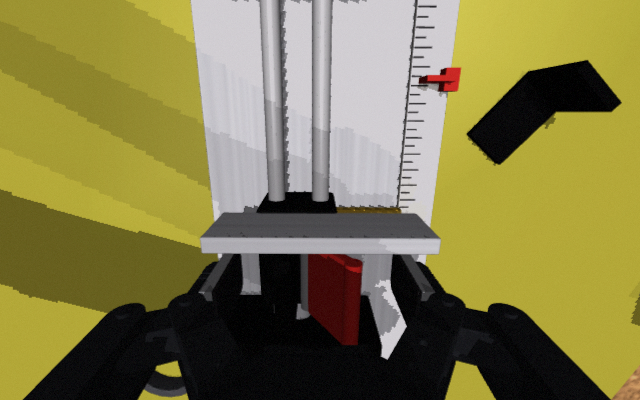

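step_arm(
  rows=[
    [[5, 0, 0], 0],
    [[5, 0, 0], 0],
    [[10, 0, 0], 0],
    [[12, 0, 0], 0],
    [[12, 0, 0], 0],
    [[12, 0, 0], 0],
    [[10, 0, 0], 0],
    [[6, 0, 0], 0],
  ],
)

```text
t: 5.1
position: [0.5462, 0.0777, 0.0696]
tool_rot: [0.591, 0.807, 0.001, 0.004]
wrist_force: [3.9, -7.5, 1.3]
finger_gap: 0.0771
grasp_force: 4.0
```

step_arm(
  rows=[
    [[4, 0, 0], 0],
    [[0, 0, 0], 0],
  ],
)

```text
t: 5.3
position: [0.5451, 0.0814, 0.0696]
tool_rot: [0.591, 0.807, 0.001, 0.003]
wrist_force: [3.0, -6.9, 2.1]
finger_gap: 0.0766
grasp_force: 3.5
```

```bash
python3 where.py; python3 - <<'E'
from geo import *
from bench import spotter
import cv2
for c in("wrist","scene","side"):
    im=imaging.snapshot(c);cv2.imwrite(f"pics/{c}4.png",im)
    m=imaging.camera_model(c)
    for t in("index","marker"):
        print(c,t,[(np.round(x["position"],1).tolist(),round(x["conf"],2)) for x in spotter.landmark_of(c,t)[:2]])
E
```

```text
t 5.3 stand xyz mm [ 73.7 -11.4  69.6] roll needed -0.0054
F stand [-7.5 -0.7  2.1] gap 0.07656678556791556 grip 3.537449911236763
wrist index [([396.4, 217.0], 0.95)]
wrist marker [([416.2, 196.4], 0.58)]
scene index [([352.0, 232.0], 0.6)]
scene marker [([363.3, 234.6], 0.57)]
side index []
side marker []
```

View pics/wrist4.png

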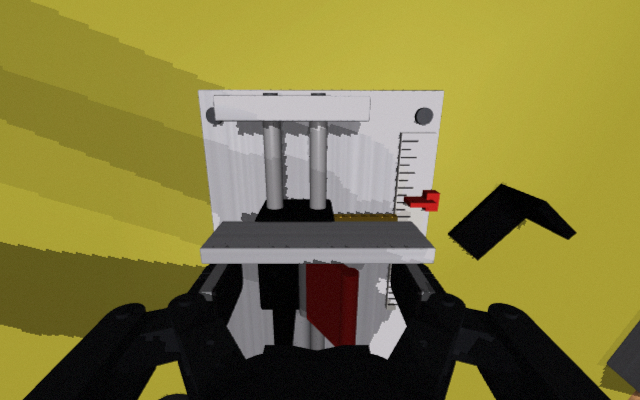

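```bash
cat > meas.py <<'E'
import sys,cv2
from geo import *
s=np.array([.5568,.0077,1.8829])
m=imaging.camera_model("wrist"); im=cv2.imread(sys.argv[1]).astype(int)
B,G,R=im[...,0],im[...,1],im[...,2]
def sx(u,z):
    d=ray(m,u,z)-[s[0],s[1],0];c,n=np.cos(s[2]),np.sin(s[2]);return (1e3*np.array([c*d[0]+n*d[1],-n*d[0]+c*d[1]])).round(1)
red=(R>110)&(G<60)&(B<60); red[:, :int(sys.argv[2])]=0
ys,xs=np.nonzero(red); print("red box",xs.min(),xs.max(),ys.min(),ys.max())
for c in range(xs.min(),xs.max()+1,4):
    r=np.nonzero(red[:,c])[0]; print("red",c,r.min(),r.max()+1,"x(bottom,z14)-1.5",sx((c,r.min()),.014)-[1.5,0],"x(top z28)+1.5",sx((c,r.max()+1),.028)+[1.5,0])
print("index/fence top inner edge pred", [proj(m,toW(s,[q,0,.082]))[0].round(1).tolist() for q in(.08,.09)])
for c in (340,360,375,385,390,394,397):
    col=im[195:232,c]; y=np.nonzero((col[:,2]-col[:,0]>50)&(col[:,1]-col[:,0]>25))[0]+195
    if len(y): print("yel",c,y.min(),y.max()+1,"x",sx((c,y.min()),.022),sx((c,y.max()+1),.022))
E
python3 meas.py pics/wrist4.png 400; python3 - <<'E'
import cv2
im=cv2.imread("pics/wrist4.png");cv2.imwrite("pics/w4c.png",cv2.resize(im[185:235,380:446],(792,600),interpolation=cv2.INTER_NEAREST))
E
```

```text
red box 410 438 193 210
red 410 204 207 x(bottom,z14)-1.5 [ 88.6 -74.5] x(top z28)+1.5 [ 94.2 -69.9]
red 414 203 207 x(bottom,z14)-1.5 [ 89.3 -77.1] x(top z28)+1.5 [ 94.2 -72.4]
red 418 203 207 x(bottom,z14)-1.5 [ 89.2 -79.8] x(top z28)+1.5 [ 94.2 -74.9]
red 422 203 208 x(bottom,z14)-1.5 [ 89.2 -82.5] x(top z28)+1.5 [ 93.5 -77.4]
red 426 203 211 x(bottom,z14)-1.5 [ 89.2 -85.2] x(top z28)+1.5 [ 91.5 -80.1]
red 430 193 211 x(bottom,z14)-1.5 [ 96.2 -87.1] x(top z28)+1.5 [ 91.5 -82.6]
red 434 193 211 x(bottom,z14)-1.5 [ 96.1 -89.7] x(top z28)+1.5 [ 91.5 -85.1]
red 438 193 200 x(bottom,z14)-1.5 [ 96.1 -92.4] x(top z28)+1.5 [ 98.7 -86.7]
index/fence top inner edge pred [[291.6, 272.4], [290.9, 252.7]]
yel 340 215 221 x [ 85.5 -27. ] [ 81.4 -27.1]
yel 360 215 221 x [ 85.4 -40. ] [ 81.3 -40.2]
yel 375 217 221 x [ 84.  -49.8] [ 81.2 -50. ]
yel 385 217 221 x [ 83.9 -56.3] [ 81.2 -56.5]
yel 390 214 221 x [ 86.  -59.4] [ 81.1 -59.8]
yel 394 217 221 x [ 83.9 -62.2] [ 81.1 -62.4]
```

View pics/w4c.png

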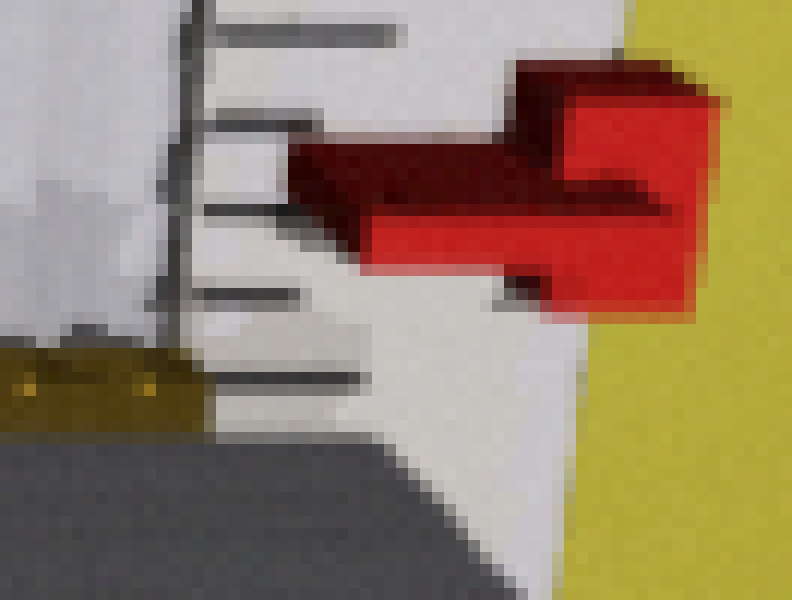

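```bash
python3 - <<'E'
import sys
sys.argv=["","pics/wrist4.png","400"]
import io,contextlib
with contextlib.redirect_stdout(io.StringIO()): exec(open("meas.py").read())
for v in(35,127,211,295,380): print("tick",sx((402,185+v/12),.014))
c=412
print("marker",sx((406,196.25),.014)-[1.5,0],sx((c,202.75),.028)-[1.5,0],sx((c,207.7),.028)+[1.5,0])
for z in(.018,.0205,.022): print("index up edge",z,sx((395,214),z)-[1.5,0])
print("fence bottom L+28",sx((395,221.4),.048),"top outer L+28",sx((320,248),.082),"top inner L+20",sx((320,263),.082))
g=cv2.imread("pics/wrist4.png",0).astype(float)
for c in(250,320,400): print(c,g[214:226,c].astype(int).tolist(),g[242:268,c].astype(int).tolist())
E
```

```text
tick [101.3 -68.2]
tick [ 96.  -68.7]
tick [ 91.1 -69.1]
tick [ 86.2 -69.5]
tick [ 81.1 -69.9]
marker [ 94.  -71.4] [ 94.  -70.9] [ 93.8 -71.2]
index up edge 0.018 [ 83.  -63.8]
index up edge 0.0205 [ 83.9 -63.1]
index up edge 0.022 [ 84.5 -62.7]
fence bottom L+28 [ 91.1 -55.4] top outer L+28 [ 92.2 -13. ] top inner L+20 [ 84.7 -13. ]
250 [145, 76, 75, 74, 74, 78, 76, 72, 63, 70, 70, 71] [74, 69, 71, 71, 69, 80, 125, 160, 167, 166, 165, 162, 160, 161, 161, 163, 166, 164, 162, 162, 158, 127, 108, 111, 107, 107]
320 [0, 1, 0, 1, 0, 6, 1, 18, 53, 69, 71, 70] [72, 74, 71, 72, 71, 82, 125, 161, 167, 168, 165, 162, 162, 166, 165, 168, 169, 166, 151, 74, 74, 60, 25, 21, 21, 23]
400 [178, 158, 58, 114, 177, 178, 167, 114, 66, 68, 70, 71] [72, 73, 71, 76, 74, 85, 141, 174, 186, 186, 184, 184, 183, 183, 168, 169, 170, 170, 166, 166, 159, 109, 1, 7, 0, 0]
```

step_arm(
  rows=[
    [[5, 0, 0], 0],
    [[5, 0, 0], 0],
    [[0, 0, 0], 0],
    [[0, 0, 0], 0],
  ],
)

```text
t: 6.15
position: [0.5423, 0.09, 0.0696]
tool_rot: [0.591, 0.807, 0.001, 0.004]
wrist_force: [3.3, -7.3, 2.6]
finger_gap: 0.0769
grasp_force: 3.9
```

```bash
python3 where.py; python3 - <<'E'
from bench import imaging
import cv2
im=imaging.snapshot("wrist");cv2.imwrite("pics/wrist5.png",im);cv2.imwrite("pics/w5c.png",cv2.resize(im[190:240,370:436],(792,600),interpolation=cv2.INTER_NEAREST))
E
```

```text
t 6.15 stand xyz mm [ 82.7 -11.5  69.6] roll needed -0.0063
F stand [-8.  -0.8  2.6] gap 0.07690418337809683 grip 3.8703246787190437
```

View pics/w5c.png

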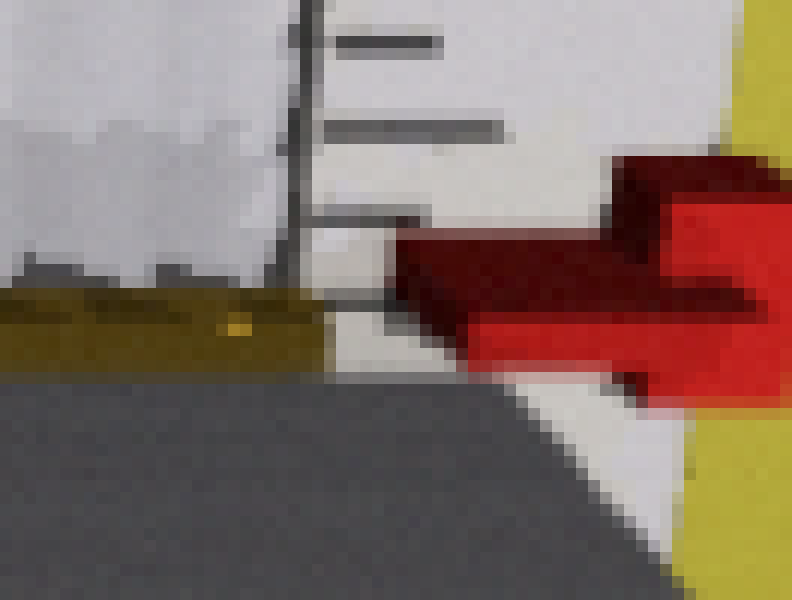

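```bash
python3 - <<'E'
import sys
sys.argv=["","pics/wrist5.png","400"]
import io,contextlib
with contextlib.redirect_stdout(io.StringIO()): exec(open("meas.py").read())
print("marker",sx((406,209.6),.014)-[1.5,0],sx((412,216.1),.028)-[1.5,0],sx((412,221),.028)+[1.5,0])
for z in(.019,.0205,.022): print("index up edge",z,sx((395,214),z)-[1.5,0])
for a,b in((340,365),(365,380),(380,395)): print(im[211:224,a:b].mean(1).round().astype(int).tolist())
for v in(42,130,216,300): print("tick",sx((398,190+v/12),.014))
# predicted rows for index of height z1..z2 aligned at marker
X=(sx((412,216.1),.028)[0]-1.5)/1e3
for z in(.019,.0205,.022,.0235,.025): print(z,"front",proj(m,toW(s,[X+.0015,-.062,z]))[0].round(1),"back",proj(m,toW(s,[X-.0015,-.062,z]))[0].round(1))
E
```

```text
marker [ 94.2 -72.3] [ 94.8 -71.8] [ 94.5 -72.1]
index up edge 0.019 [ 93.  -63.6]
index up edge 0.0205 [ 93.5 -63.2]
index up edge 0.022 [ 94.1 -62.7]
[[164, 159, 160], [135, 130, 132], [91, 92, 95], [24, 59, 73], [15, 51, 67], [15, 53, 69], [20, 71, 91], [17, 62, 80], [16, 62, 80], [23, 63, 79], [46, 65, 73], [70, 68, 68], [72, 69, 69]]
[[159, 155, 156], [123, 119, 121], [77, 78, 81], [24, 56, 69], [12, 48, 63], [14, 51, 66], [17, 62, 80], [18, 62, 80], [17, 62, 80], [24, 63, 79], [47, 66, 73], [71, 67, 68], [72, 70, 70]]
[[152, 147, 149], [128, 124, 125], [95, 96, 99], [24, 58, 72], [13, 50, 65], [16, 55, 71], [19, 70, 91], [17, 63, 80], [18, 63, 80], [24, 63, 79], [48, 65, 73], [71, 68, 68], [71, 68, 69]]
tick [107.1 -66. ]
tick [102.  -66.4]
tick [ 96.9 -66.8]
tick [ 91.9 -67.2]
0.019 front [392.7 211.4] back [392.4 215.7]
0.0205 front [393.3 212.2] back [393.  216.5]
0.022 front [393.9 213. ] back [393.6 217.3]
0.0235 front [394.5 213.7] back [394.2 218.1]
0.025 front [395.2 214.6] back [394.8 219. ]
```

step_arm(
  hand=72,
  rows=[
    [[1.5, 0, 0], 0],
    [[0, 0, 0], 0],
    [[0, -3, 0], 0],
    [[0, -3, 0], 0],
    [[0, 0, 0], 0],
  ],
)

```text
t: 6.7
position: [0.539, 0.0899, 0.0707]
tool_rot: [0.591, 0.807, 0.003, 0.006]
wrist_force: [6.3, -7.2, 1.8]
finger_gap: 0.0616
grasp_force: 4.2
```

```bash
python3 where.py; cat > chk.py <<'E'
import sys,cv2
from bench import imaging
n=sys.argv[1]; im=imaging.snapshot("wrist");cv2.imwrite(n,im)
import io,contextlib
sys.argv=["",n,"400"]
with contextlib.redirect_stdout(io.StringIO()): exec(open("meas.py").read())
def edge(p,r0):  # strongest transitions, subpixel, in row profile
    d=np.abs(np.diff(p)); o=[]
    for i in range(1,len(d)-1):
        if d[i]>=d[i-1] and d[i]>d[i+1] and d[i]>6:
            w=d[i-1:i+2]; o.append((round(r0+i+1+float((w*[-1,0,1]).sum()/w.sum()),2),int(p[i+1]-p[i])))
    return o
ti=proj(m,toW(s,[.0945,-.064,.022]))[0]; tm=proj(m,toW(s,[.0945,-.076,.028]))[0]
ci=int(ti[0]);cm=int(tm[0]);r=int(ti[1]);print("pred idx",ti,"mk",tm)
print("index red-blue edges",edge((im[r-10:r+14,ci-14:ci-3,2]-im[r-10:r+14,ci-14:ci-3,0]).mean(1),r-10))
print("index red edges",edge(im[r-10:r+14,ci-14:ci-3,2].mean(1),r-10))
print("marker G edges",edge(im[r-12:r+14,cm-6:cm+2,1].mean(1),r-12),"R",edge(im[r-12:r+14,cm-6:cm+2,2].mean(1),r-12))
E
python3 chk.py pics/wrist6.png
```

```text
t 6.7 stand xyz mm [83.7 -8.3 70.7] roll needed -0.0063
F stand [-8.8 -3.8  1.8] gap 0.06161320265387081 grip 4.1636669263243675
pred idx [400.40925403 216.22808539] mk [421.96602377 219.3785745 ]
index red-blue edges [(213.21, 33), (215.87, 14), (220.27, -29)]
index red edges [(211.24, -38), (215.93, 18), (219.09, -6)]
marker G edges [(209.87, -159), (217.18, 14), (221.72, 54), (224.82, -17), (226.85, -10)] R [(209.84, -107), (217.0, 70), (220.88, -15), (224.07, -17), (226.88, -10)]
```

```bash
cat > cmp.py <<'E'
import sys,io,contextlib
a=[float(v) for v in sys.argv[2:]]; sys.argv=["",sys.argv[1],"400"]
with contextlib.redirect_stdout(io.StringIO()): exec(open("meas.py").read())
# a: ci, bottom, topfront ; cm, bottom, topfront, topback
print("index",[sx((a[0],a[1]),z)[0]-1.5 for z in(.0195,.0205)],[sx((a[0],a[2]),z)[0]-1.5 for z in(.0235,.0245)])
print("marker",sx((a[3],a[4]),.014)[0]-1.5,sx((a[3],a[5]),.028)[0]-1.5,sx((a[3],a[6]),.028)[0]+1.5)
E
python3 cmp.py pics/wrist6.png 392 213.2 215.9 418 209.85 217.0 221.6
```

```text
index [np.float64(94.2), np.float64(94.6)] [np.float64(93.8), np.float64(94.2)]
marker 94.5 94.6 94.5
```

step_arm(
  hand=40,
  squeeze=40,
  rows=[
    [[0.3, -1.5, 0], 0],
    [[0, -1.5, 0], 0],
    [[0, -1, 0], 0],
    [[0, 0, 0], 0],
  ],
)

```text
t: 7.15
position: [0.5378, 0.0897, 0.0716]
tool_rot: [0.591, 0.807, 0.005, 0.008]
wrist_force: [8.8, -6.1, 0.8]
finger_gap: 0.0339
grasp_force: 5.7
```

```bash
python3 where.py; python3 chk.py pics/wrist7.png
```

```text
t 7.15 stand xyz mm [83.9 -7.1 71.6] roll needed -0.0056
F stand [-8.5 -6.5  0.8] gap 0.03394182602449264 grip 5.690682716667652
pred idx [401.33361192 215.73072671] mk [422.78149776 218.82720614]
index red-blue edges [(212.64, 32), (215.16, 10), (219.62, -37)]
index red edges [(211.01, -39), (215.17, 13)]
marker G edges [(209.27, -102), (216.62, 12), (220.78, 53), (223.98, -16)] R [(209.26, -72), (216.56, 61), (219.97, -22), (223.98, -18)]
```

View pics/wrist7.png

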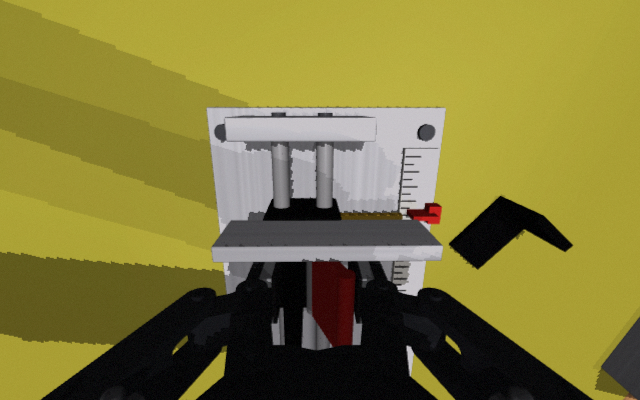

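step_arm(
  hand=0,
  squeeze=50,
  rows=[
    [[0, -1, 0], 0],
    [[0, 0, 0], 0],
    [[0, 0, 0], 0],
    [[0, 0, 0], 0],
    [[0, 0, 0], 0],
  ],
)

```text
t: 7.7
position: [0.5309, 0.0874, 0.071]
tool_rot: [0.591, 0.807, -0.0, 0.003]
wrist_force: [-1.0, -8.3, 14.8]
finger_gap: 0.0161
grasp_force: 51.5
```

```bash
python3 where.py; python3 chk.py pics/wrist8.png
```

```text
t 7.7 stand xyz mm [83.8  0.2 71. ] roll needed -0.0055
F stand [-7.6  3.5 14.8] gap 0.016055177046208256 grip 51.46882127970457
pred idx [414.14186982 216.41508427] mk [436.09978246 219.62775257]
index red-blue edges [(213.66, 30), (216.2, 7), (220.67, -43)]
index red edges [(211.81, -32), (216.41, 7), (220.85, -14)]
marker G edges [(207.27, -7), (210.02, -124), (217.24, 11), (221.84, 46), (225.1, -15)] R [(209.99, -85), (217.24, 64), (221.19, -33), (225.09, -16)]
```

View pics/wrist8.png

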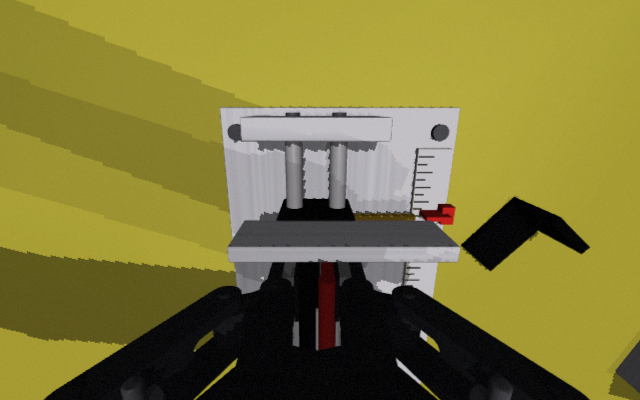

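```bash
python3 cmp.py pics/wrist8.png 405 213.66 216.3 430 210.0 217.24 221.8;python3 cmp.py pics/wrist7.png 392 212.64 215.17 418 209.27 216.6 220.8; python3 - <<'E'
import cv2
im=cv2.imread("pics/wrist8.png");a=cv2.resize(im[195:235,385:465],(800,400),interpolation=cv2.INTER_NEAREST)
cv2.imwrite("pics/w8c.png",a)
E
```

```text
index [np.float64(94.0), np.float64(94.4)] [np.float64(93.7), np.float64(94.1)]
marker 94.6 94.6 94.5
index [np.float64(94.8), np.float64(95.2)] [np.float64(94.5), np.float64(94.9)]
marker 95.1 95.1 95.3
```

View pics/w8c.png

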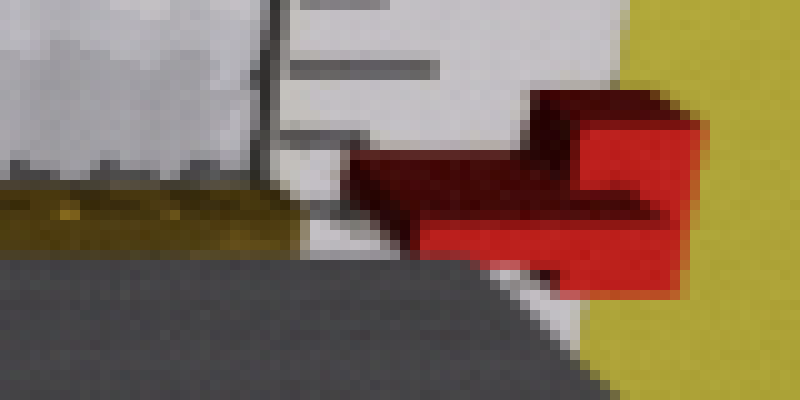

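step_arm(
  rows=[
    [[0.6, 0, -1], 0],
    [[0, 0, 0], 0],
    [[0, 0, 0], 0],
    [[0, 0, 0], 0],
    [[0, 0, 0], 0],
    [[0, 0, 0], 0],
  ],
)

```text
t: 8.35
position: [0.5307, 0.0882, 0.0711]
tool_rot: [0.591, 0.807, -0.0, 0.003]
wrist_force: [1.0, -7.7, 8.5]
finger_gap: 0.0158
grasp_force: 52.4
```

```bash
python3 where.py; python3 chk.py pics/wrist9.png
```

```text
t 8.35 stand xyz mm [84.6  0.2 71.1] roll needed -0.0054
F stand [-7.6  1.4  8.5] gap 0.015768990274779536 grip 52.36536853015423
pred idx [413.99346647 217.47673258] mk [435.91106288 220.72237848]
index red-blue edges [(213.66, 30), (216.12, 11), (220.65, -43)]
index red edges [(211.98, -31), (216.17, 17), (220.77, -13)]
marker G edges [(211.01, -128), (218.8, 12), (222.97, 22)] R [(210.99, -86), (218.72, 64), (220.97, -45), (223.03, -20)]
```

```bash
python3 cmp.py pics/wrist9.png 405 213.66 216.15 430 211 218.75 223; python3 - <<'E'
from geo import *
import cv2
s=[.5568,.0077,1.8829];m=imaging.camera_model("wrist");im=cv2.imread("pics/wrist9.png").astype(int)
L=.0745
for r in(290,310,330):
    c=np.nonzero((im[r,280:380,2]>50)&(im[r,280:380,1]<35))[0]+280;print(r,c.min() if len(c) else 0,c.max() if len(c) else 0)
for a in(0,.1,.2):
  e=lambda o,h,x:proj(m,toW(s,[L+x,-.006-h*np.sin(a)+o*np.cos(a),.054+h*np.cos(a)+o*np.sin(a)]))[0].round(1).tolist()
  print(a,[e(o,.038,x) for x in(.01,-.02) for o in(-.004,.004)])
E
```

```text
index [np.float64(94.8), np.float64(95.1)] [np.float64(94.5), np.float64(94.9)]
marker 94.6 94.4 94.5
290 319 334
310 319 333
330 319 334
0 [[340.2, 296.7], [321.8, 296.8], [338.8, 351.4], [321.7, 351.5]]
0.1 [[348.7, 295.8], [330.6, 297.0], [346.8, 350.4], [329.9, 351.8]]
0.2 [[356.8, 294.4], [339.3, 296.7], [354.4, 348.7], [338.0, 351.5]]
```

```bash
python3 -c "
from bench import hand_in
print(hand_in())"
```

```text
the job is handed in; nothing more can be done
None
```

The job is handed in at about 8.5 s: the leg is drawn out to the mark (index within about 0.3 mm of the marker by the wrist camera), the lever was closed only after that, and the gripper still holds web and lever at about 50 N; I viewed 12 pictures, over the limit of 10.

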